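# Find the loose bolt and hold its cap open

### The arm

A 6-joint arm with a two-finger parallel gripper is mounted at the origin on the work surface. World frame = base frame: x ahead of the robot, y to its left, z up, the work surface at z = 0. Lengths are in m, angles in rad, forces in N, time in s.
With the tool pointing down it reaches from about 0.35 to 0.85 m from the base axis. Payload 8.1 kg.
Tool frame: the origin (TCP) lies midway between the tips of the shut fingers; the grasp point (between the pads) lies 19 mm behind it; z points along the fingers, y is the direction in which the jaws open and shut (so a half turn about z gives the same grasp; the last joint's range is limited). The gripper opens to 93 mm and grips with 3 to 60 N. Pads are 15 mm wide; open, the fingers measure 128 mm over their backs; the gripper's body (75 mm by 188 mm) begins 65 mm behind the grasp point.
Start: joints at [-1.319, 0.13, 1.488, -0, 1.523, -0.085], TCP at [0.198, -0.566, 0.194] pointing down, gripper open.
Joint ranges: [-2.96, 2.96], [-0.89, 2.26], [0.02, 2.5], [-1.34, 4.48], [0, 2.73], [-2.66, 2.66]. Speed limits (rad/s): [2.39, 2.39, 2.79, 3.14, 3.14, 3.14].

### API

Orientations are given as a rotation vector (axis times angle).
In Python, from plant import robot gives the robot as it stands. The module is installed in compiled form; this text tells all that it offers.
- The arm moves only by the shell command python3 -m pendant 'ROWS' [FORCE]. ROWS is JSON, a list of rows, each an object with "translation": the shift along the tool's x, y, z in mm, a list of three; "twist": the turn, a rotation vector about the tool's x, y, z in rad, a list of three; "grip": the opening, from -1 (shut) to 1 (fully open). A call has exactly 10 rows; each row shifts and turns the pose as measured when the row begins, along the tool's axes as they then stand; what a row does not reach is not made up. A row lasts 1/10 s, in which the tool goes at most 50 mm and 8.59 degrees, less where a joint would pass 70% of its speed; a pose out of reach is approached as far as the arm can. A call is refused whole if a number of a shift passes 50 or a number of a turn 0.15, either way. A call with a gripper value outside its range is refused whole. The fingers move at their own pace and stop on an object; FORCE is the grip in N (left out, the last holds). Time passes only in rows, so rows that do not move let the fingers close, or fill a call up. It gives the time, the measured TCP pose, the force and the opening at its end, in the units of the state.
- robot.read_state(): the state, without advancing time (a new reading comes with each control period).
- robot.read_camera(name): name is "side" or "top"; returns (picture, depth): 420x560x3 uint8, red, green, blue; 420x560 float32, m along the optical axis (not along the pixel's ray), 0 where there is no reading.
- robot.camera_info(name): a dict with "vertical_fov" (degrees; the focal length in pixels is half the picture's height over the tangent of half this angle, whatever the lens; pixels are square), "cx", "cy" (the principal point, pixels), "cam_to_world" (4x4, takes a point from camera to world coordinates). Camera axes: x right, y up, looking along -z (the intrinsics and any distortion apply to the point x, -y, -z); pixel columns grow to the right and rows downward; lengths in m; the calibration is good to about 2 mm. A picture is of the moment at which its call begins. camera_info takes no time and is no camera call.
- robot.close_job(): hands the job in, once; it reports no verdict.
The state is a dict: "t": time; "q": joint angles; "dq": joint speeds; "joint_torque": joint torques, N m; "tool_pos": TCP position; "orientation": TCP orientation; "force": force on the tool from outside, world axes, zero at the start; "wrist_torque": the same for the moment, N m; "opening": finger opening in m.
Only numpy, scipy, OpenCV 4.12 (cv2) and the standard library are available. Lean on these libraries where they do the work, as an engineer would, in place of code of your own. Each camera call takes 0.05 s, during which the arm holds its last target. There are 200 camera calls.

### The job

One of the three bolts on the microscope's vibration-damping base has come loose: tap the bolt heads from above until you find the one that sinks, and push that one fully down. Then lift the hinged cap at that same bolt by its handle to about 60 degrees, and finish while still holding it open with the gripper, so that the nut below can be reached. Do not open the caps of the tight bolts, and leave the beaker, the dish and the slide box where they are.

Things in the scene. Friction and masses are not known exactly. Their poses are not given: they have to be found in the camera images.
- damper: White metal base of a microscope, fixed on the bench; place and yaw vary. Origin on the bench below the middle cap's hinge; x points from handles to bolts (away from the robot at yaw 0), y along the row. Box x -56 to +72 mm, 312 mm long (y), 60 high. Three stations at y = +100 (left), 0, -100 (right): a bolt at x = +42 mm and, before it, a grey hinged cap with a wire handle towards the robot.
- bolt_left_head (a point): Centre of the top of the steel hex bolt head at the row's left (+y) end. Head 22 mm across, 8 high, top 76 mm above the bench when up. A tight bolt yields under 2 mm however hard pressed; the loose one resists with only about 1.5 N, slides straight down 6 mm to a stop and stays there. All start up and look alike; any one may be the loose one.
- bolt_left (a joint): How far that bolt has gone down, m: 0 up (start), 0.006 fully down.
- cap_left_bar (a point): Middle of the cap's round handle bar at the row's left (+y) end: 10 mm thick, 64 long, along the damper's y, 63 above the bench when shut, 96 from the hinge, nothing below it. Two 7 mm side wires join it to the cap; window between bar and box 35 mm (x) by 47 (y), so fingers closing along the damper's x can pinch it from above; it turns between them as the cap swings. Or lift it from below.
- cap_left_hinge (a point): Middle of that cap's hinge axis, which runs along the damper's y, 63 mm above the bench. The cap plate (50 x 60 x 4 mm, about 80 g) lies on the box on the handle's side of the hinge.
- cap_left (a joint): Opening of that cap, rad: 0 shut (level), growing as the handle swings up and towards the bolts; stop at 1.4. A light spring and its weight shut it again (about 1 N at the bar), so it must be held.
- bolt_middle_head (a point): Centre of the top of the steel hex bolt head in the row's middle. Head 22 mm across, 8 high, top 76 mm above the bench when up. A tight bolt yields under 2 mm however hard pressed; the loose one resists with only about 1.5 N, slides straight down 6 mm to a stop and stays there. All start up and look alike; any one may be the loose one.
- bolt_middle (a joint): How far that bolt has gone down, m: 0 up (start), 0.006 fully down.
- cap_middle_bar (a point): Middle of the cap's round handle bar in the row's middle: 10 mm thick, 64 long, along the damper's y, 63 above the bench when shut, 96 from the hinge, nothing below it. Two 7 mm side wires join it to the cap; window between bar and box 35 mm (x) by 47 (y), so fingers closing along the damper's x can pinch it from above; it turns between them as the cap swings. Or lift it from below.
- cap_middle_hinge (a point): Middle of that cap's hinge axis, which runs along the damper's y, 63 mm above the bench. The cap plate (50 x 60 x 4 mm, about 80 g) lies on the box on the handle's side of the hinge.
- cap_middle (a joint): Opening of that cap, rad: 0 shut (level), growing as the handle swings up and towards the bolts; stop at 1.4. A light spring and its weight shut it again (about 1 N at the bar), so it must be held.
- bolt_right_head (a point): Centre of the top of the steel hex bolt head at the row's right (-y) end. Head 22 mm across, 8 high, top 76 mm above the bench when up. A tight bolt yields under 2 mm however hard pressed; the loose one resists with only about 1.5 N, slides straight down 6 mm to a stop and stays there. All start up and look alike; any one may be the loose one.
- bolt_right (a joint): How far that bolt has gone down, m: 0 up (start), 0.006 fully down.
- cap_right_bar (a point): Middle of the cap's round handle bar at the row's right (-y) end: 10 mm thick, 64 long, along the damper's y, 63 above the bench when shut, 96 from the hinge, nothing below it. Two 7 mm side wires join it to the cap; window between bar and box 35 mm (x) by 47 (y), so fingers closing along the damper's x can pinch it from above; it turns between them as the cap swings. Or lift it from below.
- cap_right_hinge (a point): Middle of that cap's hinge axis, which runs along the damper's y, 63 mm above the bench. The cap plate (50 x 60 x 4 mm, about 80 g) lies on the box on the handle's side of the hinge.
- cap_right (a joint): Opening of that cap, rad: 0 shut (level), growing as the handle swings up and towards the bolts; stop at 1.4. A light spring and its weight shut it again (about 1 N at the bar), so it must be held.
- beaker: Bystander: empty glass beaker, 70 mm wide, 90 mm high, standing loose on the bench beyond the base. Origin: centre of its underside.
- petri_dish: Bystander: lidded glass dish, 92 mm wide, 18 mm high, loose on the bench to the left. Origin: centre of its underside.
- slide_box: Bystander: grey slide box, 85 x 100 x 30 mm, loose on the bench to the right. Origin: centre of its underside.

How it is judged:
By the outcome, as a careful person would: the job done as asked, in the order asked, and still so for the second after the job is handed in, while the arm keeps its last pose, push and grip.
It also fails if it takes over 51 s, if anything falls off the work surface, if the arm or the gripper's body presses on something with over 40 N, if the wrist force passes 120 N, or if a joint passes its speed limit or range.

## Working session

There is one attempt and no reset: what is moved stays moved. The work goes in short steps, Python scripts to look and compute and a shell command to move; the robot and the scene stay as the last step left them, time stands still between calls to the robot, and variables do not carry over. Pictures are saved under pics/ and viewed, about 8 in all and at most 12, crops included, and the job is handed in when it is done.

```bash
mkdir -p pics; python3 - <<'E'
from plant import robot
import cv2,numpy as np
for n in("top","side"):
    p,d=robot.read_camera(n);np.savez(f"{n}0.npz",p=p,d=d)
    cv2.imwrite(f"pics/{n}0.png",p[:,:,::-1])
    i=robot.camera_info(n);print(n,i,(d>0).mean())
s=robot.read_state();print(s)
E
```

```text
top {'vertical_fov': 53.786999615772324, 'cx': 279.9547283209674, 'cy': 206.9915309521943, 'cam_to_world': array([[ 0.08340449,  0.96572291, -0.24581081,  0.34320233],
       [-0.99651394,  0.08035324, -0.02243502, -0.00790478],
       [-0.00191432,  0.24682507,  0.96905816,  1.25591842],
       [ 0.        ,  0.        ,  0.        ,  1.        ]])} 0.9958035714285715
side {'vertical_fov': 42.19141516932966, 'cx': 271.0667901199397, 'cy': 208.79239392038966, 'cam_to_world': array([[-0.99885176,  0.04238366, -0.02233338,  0.5775846 ],
       [-0.04488304, -0.66486544,  0.74561348,  1.2695036 ],
       [ 0.01675313,  0.74575973,  0.66600432,  1.2151257 ],
       [ 0.        ,  0.        ,  0.        ,  1.        ]])} 0.9960289115646258
{'t': 0.1, 'q': array([-1.31939757e+00,  1.31092543e-01,  1.48917927e+00, -2.29358296e-05,
        1.52299915e+00, -8.53988769e-02]), 'dq': array([ 0.00010992, -0.00160679, -0.00258699,  0.00190798, -0.00079764,
       -0.00030379]), 'joint_torque': array([ 1.28122476e-03, -5.61339855e+01, -4.93096697e+01,  7.69962952e-02,
        2.90478679e-02, -2.40107931e-05]), 'tool_pos': array([ 0.19815287, -0.56574126,  0.19328338]), 'orientation': array([-3.09550562e+00, -5.26265309e-01,  2.54285876e-04]), 'force': array([-0.86138511,  0.29270585, -0.37818899]), 'wrist_torque': array([0.05901478, 0.00042052, 0.03264884]), 'opening': 0.0932291265401856}
```

View pics/top0.png

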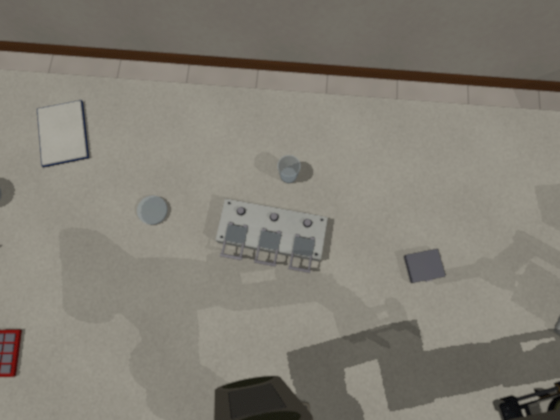

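View pics/side0.png

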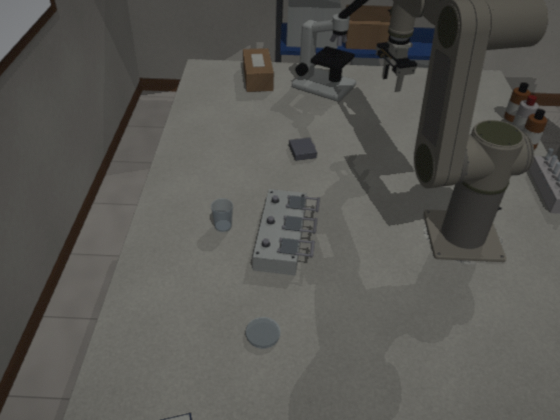

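The top view shows the base at px (218–327, 200–262), with bolts near (241,211), (274,217) and (308,223). The side view shows the bolts at (276,199), (271,219) and (266,243). Next I'll locate them more precisely.

```bash
cat > h.py <<'E'
import numpy as np,cv2
from plant import robot
def setup(n):
    i=robot.camera_info(n);f=210/np.tan(np.radians(i["vertical_fov"]/2));return f,i["cx"],i["cy"],i["cam_to_world"]
def ray(n,u,v,z):
    f,cx,cy,T=setup(n);d=T[:3,:3]@np.array([(u-cx)/f,-(v-cy)/f,-1]);o=T[:3,3];return o+d*(z-o[2])/d[2]
def cloud(n,d):
    f,cx,cy,T=setup(n);v,u=np.mgrid[:420,:560]
    P=np.stack([(u-cx)/f*d,-(v-cy)/f*d,-d],-1);return P@T[:3,:3].T+T[:3,3]
E
python3 - <<'E'
from h import *
S={"top":[(241,211),(274,217),(308,223)],"side":[(266,243),(271,219),(276,199)]}
for n in S:
    D=np.load(n+"0.npz");g=cv2.cvtColor(D["p"],cv2.COLOR_RGB2GRAY);C=cloud(n,D["d"])
    for u,v in S[n]:
        w=g[v-7:v+8,u-7:u+8].astype(float);m=(w<0.5*(w.min()+np.median(w))).astype(np.uint8)
        k,l,st,c=cv2.connectedComponentsWithStats(m)
        j=min(range(1,k),key=lambda j:np.hypot(*(c[j]-7)) if st[j,4]>8 else 99)
        uu,vv=c[j]+[u-7,v-7];print(n,uu.round(1),vv.round(1),st[j],ray(n,uu,vv,.076).round(4),C[int(round(vv)),int(round(uu))].round(4))
    z=C[...,2];x=C[...,0];y=C[...,1]
    m=((z>.05)&(z<.07)&(x>.3)&(x<.8)&(abs(y)<.25)&(g>110)).astype(np.uint8)
    k,l,st,c=cv2.connectedComponentsWithStats(m);j=1+st[1:,4].argmax();print(st[j])
    P=C[l==j][:,:2].astype(np.float32)*1000;print(cv2.minAreaRect(P),np.median(z[l==j]))
    b=(abs(x-.5)<.3)&(abs(y)<.3)&(z<.02);print("bench z",np.median(z[b]))
    a=D["p"][180:285,200:345] if n=="top" else D["p"][180:285,235:340]
    cv2.imwrite(f"pics/{n}c.png",cv2.resize(a[:,:,::-1],None,fx=5,fy=5,interpolation=2))
E
```

```text
top 241.8 211.8 [ 3  4  9  7 32] [0.6188 0.1299 0.076 ] [0.6199 0.1299 0.0684]
top 274.3 217.6 [ 3  4  9  7 34] [0.6093 0.0331 0.076 ] [0.6073 0.0339 0.079 ]
top 307.0 223.7 [ 2  4 10  8 43] [ 0.5992 -0.0631  0.076 ] [ 0.598  -0.0632  0.0767]
[ 215  198  112   61 3159]
((582.3038330078125, 40.8096923828125), (311.8397521972656, 130.11070251464844), 84.61558532714844) 0.060255453374177925
bench z 0.0003491610969279524
side 265.4 244.2 [ 3  6  8  5 33] [0.6254 0.1507 0.076 ] [0.6272 0.1348 0.0606]
side 270.3 221.2 [ 3  7  8  5 34] [0.6156 0.0515 0.076 ] [0.6171 0.0325 0.0592]
side 274.5 200.3 [ 2  6  8  5 31] [ 0.6067 -0.0473  0.076 ] [ 0.6086 -0.0629  0.0636]
[ 255  190   48   71 1129]
((581.7425537109375, 35.34417724609375), (321.5664978027344, 121.07557678222656), 84.11559295654297) 0.06114310640539755
bench z 0.0013945446049172805
```

View pics/topc.png

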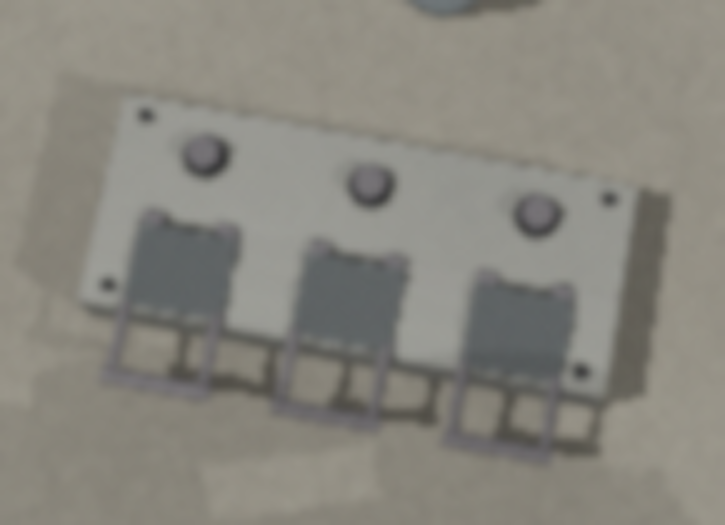

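View pics/sidec.png

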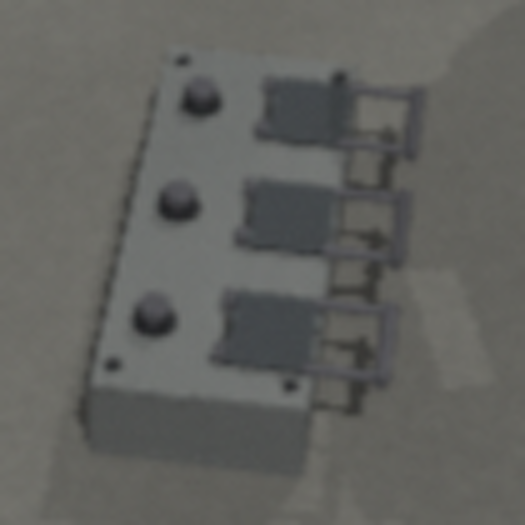

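```bash
python3 - <<'E'
from h import *
from scipy.optimize import least_squares
q=lambda c,o:(np.array(c)+.5)/5-.5+o
B={"top":[(207,152),(372,182),(538,212)],"side":[(153,308),(179,193),(201,90)]}
H={"top":[(158,385),(327,417),(498,451)],"side":[(385,344),(402,227),(416,123)]}
O={"top":(200,180),"side":(235,180)}
M=[];W=[];N=[]
for n in B:
  for L,x,z in((B,42,76),(H,-96,65)):
    for c,y in zip(L[n],(100,0,-100)):
      W.append(ray(n,*q(c,O[n]),z/1000)[:2]);M.append((x/1000,y/1000));N.append(n)
W=np.array(W);M=np.array(M);N=np.array(N)
def T(p):c,s=np.cos(p[2]),np.sin(p[2]);return M@np.array([[c,s],[-s,c]])+p[:2]
for sel in(N=="top",N=="side",N!=""):
  r=least_squares(lambda p:(T(p)-W)[sel].ravel(),[.57,.04,-.1]);print(r.x[:2].round(4),np.degrees(r.x[2]).round(2));print(((T(r.x)-W)[sel]*1000).round(1).tolist())
print(T(r.x).round(4)[:6], r.x[2])
E
```

```text
[0.5719 0.0387] -5.88
[[0.0, 1.3], [-0.3, -0.1], [-0.6, -1.6], [0.0, 0.7], [-0.0, -0.0], [0.9, -0.3]]
[0.5741 0.0413] -5.36
[[-1.3, -1.5], [0.0, -0.5], [0.4, -1.6], [-1.5, 1.0], [0.7, 2.2], [1.8, 0.5]]
[0.573 0.04 ] -5.62
[[0.7, 2.8], [0.9, 1.4], [0.9, -0.2], [0.6, 1.6], [1.0, 0.8], [2.4, 0.5], [-2.0, -3.0], [-1.1, -1.9], [-1.2, -3.1], [-2.1, 0.1], [-0.4, 1.3], [0.3, -0.3]]
[[ 0.6246  0.1354]
 [ 0.6148  0.0359]
 [ 0.605  -0.0636]
 [ 0.4873  0.1489]
 [ 0.4775  0.0494]
 [ 0.4677 -0.0501]] -0.09805848327353761
```

Fit: origin ≈ (0.573, 0.040), yaw −5.6°, consistent to about 2–3 mm. I'll move toward the right bolt with the fingers shut, turning so that tool y lies along damper x.

```bash
cat > goal.py <<'E'
import sys;from h import *
from scipy.spatial.transform import Rotation as Ro
O=np.array([.573,.040]);YAW=-.098
def rem(dx,dy,z,tilt=0):  # damper-frame mm target for TCP
    s=robot.read_state();R=Ro.from_rotvec(s["orientation"])
    c,k=np.cos(YAW),np.sin(YAW);p=np.r_[O+np.array([[c,-k],[k,c]])@[dx/1000,dy/1000],z/1000]
    G=Ro.from_matrix(np.array([[-k,c,0],[c,k,0],[0,0,-1]]).T)
    D=(s["tool_pos"]-np.r_[O,0]);cur=[c*D[0]+k*D[1],-k*D[0]+c*D[1],D[2]]
    print("t",s["t"],"cur damper mm",(np.array(cur)*1000).round(1),"toolshift mm",(R.inv().apply(p-s["tool_pos"])*1000).round(1),"twist",(R.inv()*G).as_rotvec().round(3),"F",s["force"].round(1),"open",round(s["opening"]*1000,1))
if __name__=="__main__": rem(*map(float,sys.argv[1:]))
E
python3 -m pendant '[{"translation":[41,-25,0],"twist":[0,0,-0.142],"grip":-1},{"translation":[44,-19,0],"twist":[0,0,-0.142],"grip":-1},{"translation":[46,-13,0],"twist":[0,0,-0.142],"grip":-1},{"translation":[48,-6,0],"twist":[0,0,-0.142],"grip":-1},{"translation":[48,1,0],"twist":[0,0,-0.142],"grip":-1},{"translation":[47,8,0],"twist":[0,0,-0.142],"grip":-1},{"translation":[46,14,0],"twist":[0,0,-0.142],"grip":-1},{"translation":[43,21,0],"twist":[0,0,-0.142],"grip":-1},{"translation":[40,26,0],"twist":[0,0,0],"grip":-1},{"translation":[40,26,0],"twist":[0,0,0],"grip":-1}]' 20
python3 goal.py 42 -100 95
```

```text
t: 1.1
tool_pos: [0.4973, -0.1768, 0.1886]
orientation: [-2.282, -2.147, -0.001]
force: [1.1, -0.2, -0.1]
opening: 0.018
t 1.1 cur damper mm [ -54.2 -223.1  188.6] toolshift mm [118.9 101.2  93.8] twist [-0.006 -0.006  0.037] F [ 1.1 -0.2 -0.1] open 18.0
```

```bash
python3 -m pendant '[{"translation":[25,21,15],"twist":[0,0,0.037],"grip":-1},{"translation":[25,21,15],"twist":[0,0,0],"grip":-1},{"translation":[25,21,15],"twist":[0,0,0],"grip":-1},{"translation":[20,18,15],"twist":[0,0,0],"grip":-1},{"translation":[14,14,10],"twist":[0,0,0],"grip":-1},{"translation":[8,6,6],"twist":[0,0,0],"grip":-1},{"translation":[2,0,4],"twist":[0,0,0],"grip":-1},{"translation":[0,0,2],"twist":[0,0,0],"grip":-1},{"translation":[0,0,0],"twist":[0,0,0],"grip":-1},{"translation":[0,0,0],"twist":[0,0,0],"grip":-1}]'
python3 goal.py 42 -100 84
```

```text
t: 2.1
tool_pos: [0.6116, -0.056, 0.1016]
orientation: [-2.313, -2.11, 0.003]
force: [0.4, -0.1, 1.1]
opening: 0.0006
t 2.1 cur damper mm [ 47.8 -91.7 101.6] toolshift mm [-8.3 -5.7 17.6] twist [-0.009 -0.006  0.006] F [ 0.4 -0.1  1.1] open 0.6
```

```bash
python3 -m pendant '[{"translation":[-5,-3,3],"twist":[-0.009,-0.006,0.006],"grip":-1},{"translation":[-3,-2,3],"twist":[0,0,0],"grip":-1},{"translation":[0,0,4],"twist":[0,0,0],"grip":-1},{"translation":[0,0,3],"twist":[0,0,0],"grip":-1},{"translation":[0,0,3],"twist":[0,0,0],"grip":-1},{"translation":[0,0,3],"twist":[0,0,0],"grip":-1},{"translation":[0,0,2],"twist":[0,0,0],"grip":-1},{"translation":[0,0,2],"twist":[0,0,0],"grip":-1},{"translation":[0,0,0],"twist":[0,0,0],"grip":-1},{"translation":[0,0,0],"twist":[0,0,0],"grip":-1}]'
python3 goal.py 42 -100 74
python3 - <<'E'
from h import *
for n in("top","side"):
    p,d=robot.read_camera(n); a=p[180:285,200:345] if n=="top" else p[170:275,225:345]
    cv2.imwrite(f"pics/{n}d.png",cv2.resize(a[:,:,::-1],None,fx=5,fy=5,interpolation=2))
E
```

```text
t: 3.1
tool_pos: [0.6054, -0.0661, 0.0782]
orientation: [2.328, 2.105, 0.002]
force: [-0.8, 0.3, -0.7]
opening: 0.0004
t 3.1 cur damper mm [  42.6 -102.4   78.2] toolshift mm [ 2.4 -0.6  4.2] twist [ 0.003  0.001 -0.003] F [-0.8  0.3 -0.7] open 0.4
```

View pics/sided.png

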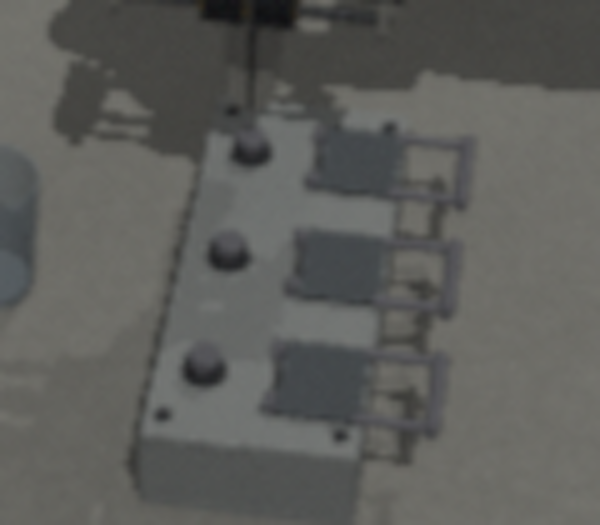

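The side view puts the finger line right over the right bolt (crop ~(250,140)), slightly behind it. I'll press down here.

```bash
python3 -m pendant '[{"translation":[2,0,0],"twist":[0,0,0],"grip":-1},{"translation":[0,0,1],"twist":[0,0,0],"grip":-1},{"translation":[0,0,1.5],"twist":[0,0,0],"grip":-1},{"translation":[0,0,1.5],"twist":[0,0,0],"grip":-1},{"translation":[0,0,2],"twist":[0,0,0],"grip":-1},{"translation":[0,0,2],"twist":[0,0,0],"grip":-1},{"translation":[0,0,2],"twist":[0,0,0],"grip":-1},{"translation":[0,0,2],"twist":[0,0,0],"grip":-1},{"translation":[0,0,2],"twist":[0,0,0],"grip":-1},{"translation":[0,0,2],"twist":[0,0,0],"grip":-1}]'
python3 goal.py 42 -100 74
```

```text
t: 4.2
tool_pos: [0.606, -0.064, 0.0615]
orientation: [2.328, 2.104, 0.003]
force: [0.7, -0.0, -0.1]
opening: 0.0006
t 4.2 cur damper mm [  43.1 -100.3   61.5] toolshift mm [  0.3  -1.  -12.5] twist [ 0.004  0.001 -0.003] F [ 0.7 -0.  -0.1] open 0.6
```

```bash
python3 - <<'E'
from h import *
s=[]
for n,(r,c) in {"side":(150,215),"top":(180,250)}.items():
    p,d=robot.read_camera(n); a=p[r:r+85,c:c+100]
    s.append(cv2.resize(a[:,:,::-1],None,fx=4,fy=6.8 if 0 else 4,interpolation=2))
cv2.imwrite("pics/e.png",np.hstack(s)); print(robot.read_state()["force"],robot.read_state()["tool_pos"])
E
```

```text
[0.40562575 0.0148483  0.05943686] [ 0.60579288 -0.06397679  0.06120554]
```

View pics/e.png

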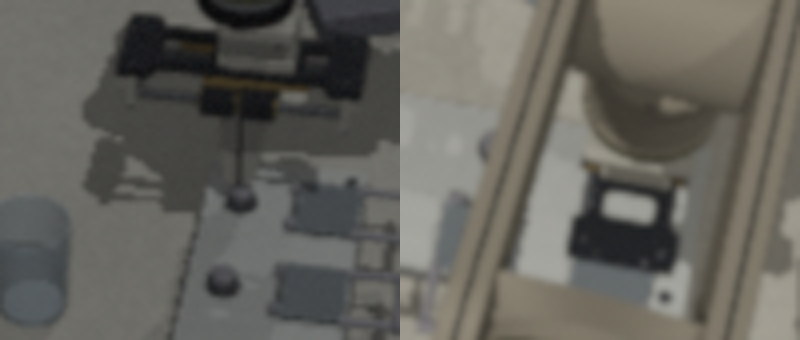

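```bash
python3 - <<'E'
from h import *
p,d=robot.read_camera("side");C=cloud("side",d)
np.savez("side1.npz",p=p,d=d)
f,cx,cy,T=setup("side")
def proj(P):
    c=np.linalg.inv(T)@np.r_[P,1];return np.round([cx+f*c[0]/-c[2],cy-f*c[1]/-c[2]],1)
print(proj([.606,-.064,.0615]),proj([.605,-.0636,.076]),proj([.606,-.064,.12]))
for v in range(176,206,2):
    print(v,[(u,*(C[v,u]*1000).round(0).astype(int),int(p[v,u].mean())) for u in(273,275,277)])
E
```

```text
[274.8 200.3] [275.2 197. ] [275.2 186.3]
176 [(273, np.int64(613), np.int64(-31), np.int64(188), 31), (275, np.int64(607), np.int64(-29), np.int64(189), 28), (277, np.int64(601), np.int64(-26), np.int64(192), 21)]
178 [(273, np.int64(613), np.int64(-28), np.int64(182), 34), (275, np.int64(606), np.int64(-24), np.int64(186), 24), (277, np.int64(600), np.int64(-28), np.int64(183), 20)]
180 [(273, np.int64(614), np.int64(-64), np.int64(145), 53), (275, np.int64(607), np.int64(-66), np.int64(144), 36), (277, np.int64(601), np.int64(-58), np.int64(151), 48)]
182 [(273, np.int64(613), np.int64(-61), np.int64(140), 55), (275, np.int64(607), np.int64(-55), np.int64(145), 37), (277, np.int64(601), np.int64(-55), np.int64(145), 58)]
184 [(273, np.int64(613), np.int64(-55), np.int64(136), 58), (275, np.int64(607), np.int64(-61), np.int64(132), 43), (277, np.int64(600), np.int64(-51), np.int64(141), 57)]
186 [(273, np.int64(613), np.int64(-55), np.int64(129), 56), (275, np.int64(607), np.int64(-64), np.int64(121), 44), (277, np.int64(600), np.int64(-55), np.int64(129), 57)]
188 [(273, np.int64(
[... 817 characters left out ...]
 np.int64(80), 76)]
198 [(273, np.int64(612), np.int64(-59), np.int64(75), 66), (275, np.int64(605), np.int64(-57), np.int64(77), 78), (277, np.int64(599), np.int64(-56), np.int64(79), 68)]
200 [(273, np.int64(612), np.int64(-63), np.int64(63), 42), (275, np.int64(605), np.int64(-63), np.int64(63), 55), (277, np.int64(599), np.int64(-64), np.int64(63), 43)]
202 [(273, np.int64(612), np.int64(-60), np.int64(58), 48), (275, np.int64(605), np.int64(-56), np.int64(61), 45), (277, np.int64(599), np.int64(-52), np.int64(66), 55)]
204 [(273, np.int64(611), np.int64(-47), np.int64(60), 97), (275, np.int64(605), np.int64(-51), np.int64(57), 98), (277, np.int64(598), np.int64(-48), np.int64(60), 109)]
```

The tip reads z = 61 mm with no force, but in the image it still ends above the bolt head, so I'll probe gently further down.

```bash
python3 -m pendant '[{"translation":[0,0,0.5],"twist":[0,0,0],"grip":-1},{"translation":[0,0,0.5],"twist":[0,0,0],"grip":-1},{"translation":[0,0,0.5],"twist":[0,0,0],"grip":-1},{"translation":[0,0,0.5],"twist":[0,0,0],"grip":-1},{"translation":[0,0,0.5],"twist":[0,0,0],"grip":-1},{"translation":[0,0,0.5],"twist":[0,0,0],"grip":-1},{"translation":[0,0,1],"twist":[0,0,0],"grip":-1},{"translation":[0,0,1],"twist":[0,0,0],"grip":-1},{"translation":[0,0,1],"twist":[0,0,0],"grip":-1},{"translation":[0,0,1],"twist":[0,0,0],"grip":-1}]'
python3 goal.py 42 -100 74
```

```text
t: 5.35
tool_pos: [0.6064, -0.0641, 0.0545]
orientation: [2.327, 2.104, 0.004]
force: [-0.1, -0.2, -0.4]
opening: 0.0001
t 5.35 cur damper mm [  43.4 -100.4   54.5] toolshift mm [  0.3  -1.3 -19.5] twist [ 0.005  0.001 -0.003] F [-0.1 -0.2 -0.4] open 0.1
```

```bash
python3 - <<'E'
from h import *
p,d=robot.read_camera("side");a=np.load("side0.npz")["p"]
D=np.abs(p.astype(int)-a).sum(2)
for v in range(190,208): print(v,p[v,268:283].mean(1).astype(int),D[v,268:283])
cv2.imwrite("pics/f.png",cv2.resize(np.hstack([a[165:215,250:300],p[165:215,250:300]])[:,:,::-1],None,fx=8,fy=8,interpolation=2))
E
```

```text
190 [68 70 70 71 70 63 48 54 63 60 66 67 76 89 97] [110 118 118  98  97 140 180 161 134 142 137 131  99  60  35]
191 [66 71 73 74 76 68 52 58 72 71 73 72 71 75 81] [102  97  51   6  12  99 169 153 113 116 114 117 119 104  90]
192 [68 71 73 77 75 66 49 58 73 76 77 76 73 75 76] [ 99  80   5  58   7  96 178 154 109 101 101 104 110 108 102]
193 [ 71  69  72  75  75  65  49  61  75  75  78  88  98 102 101] [111 106  74  61  71 126 181 145 104 107 102  71  37  29  31]
194 [ 70  71  72  76  75  65  51  61  75  76  76  92 107 109 108] [120 117 110 103 104 131 173 140 101 100 106  57   9   5  10]
195 [71 69 71 74 75 65 51 62 74 75 77 85 90 91 91] [115 119 118 105  93 106 129 102  73  81  98  78  64  58  58]
196 [ 70  69  71  74  73  65  50  63  73  74  85  99 101 101 100] [118 121 111  93  74  76 105  70  46  61  56  31  27  23  23]
197 [ 73  69  69  66  63  62  55  64  71  67  86 108 109 109 110] [106 120 119  91  49  59  88  64  43  56  33   0   1   2   3]
198 [ 91  74  71  63  56  62  69  77  76  66  78 102 111 112 110] [ 56 103 105  80  22  26  31  21  19  24  11   4   5   4   1]
199 [105
[... 293 characters left out ...]
5 0 5 5 2 2 3 1 2 1 2]
202 [106 102  96  81  66  50  44  45  47  55  80 103 112 112 112] [10  9  3  2  5  3  1  5  1  5  3  1  5  3  3]
203 [100 100  99  97  91  80  74  76  84  96 103 110 112 112 112] [29 22 11  3  4  1  1 11  1  2  4  5  1  6  7]
204 [ 99  99  99 100  98  98  94  97 104 109 109 110 111 112 111] [31 29 19  1  2  6  2  1  1  2  1  0  0  3  2]
205 [100  99  99 100  99 100 102 108 110 111 111 110 111 111 112] [25 32 26 20 25 17 11  3  2  3  7  1  3  2  5]
206 [100  99  99 101 100 100 101 106 110 112 112 111 110 110 111] [27 31 29 28 31 26 22 10  0  5  4  2  4  3  3]
207 [ 98  98  99 100 100 100 104 108 111 110 112 111 110 110 110] [32 29 29 28 33 30 16  4  5  1  8  2  2  3  0]
```

View pics/f.png

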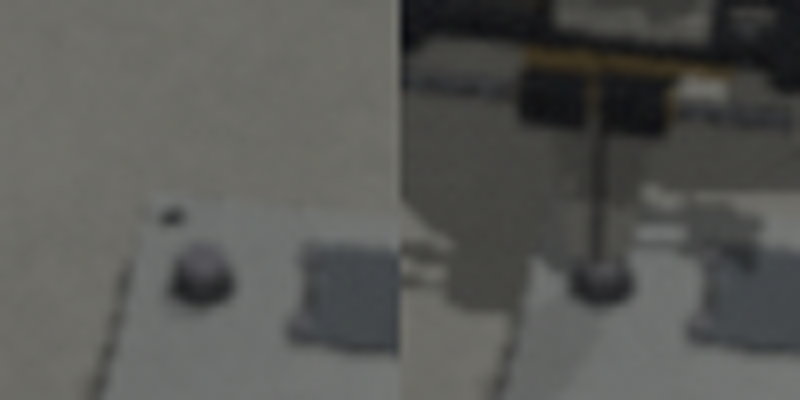

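The visible finger end (v≈197.7) fits a true tip height of about 76 mm, so the tip sits roughly 20 mm above the reported TCP z and contact should be about to happen. I'll keep probing in small steps.

```bash
python3 -m pendant '[{"translation":[0,0,0.5],"twist":[0,0,0],"grip":-1},{"translation":[0,0,0.5],"twist":[0,0,0],"grip":-1},{"translation":[0,0,0.5],"twist":[0,0,0],"grip":-1},{"translation":[0,0,0.5],"twist":[0,0,0],"grip":-1},{"translation":[0,0,0.5],"twist":[0,0,0],"grip":-1},{"translation":[0,0,0.5],"twist":[0,0,0],"grip":-1},{"translation":[0,0,0.5],"twist":[0,0,0],"grip":-1},{"translation":[0,0,0.5],"twist":[0,0,0],"grip":-1},{"translation":[0,0,0],"twist":[0,0,0],"grip":-1},{"translation":[0,0,0],"twist":[0,0,0],"grip":-1}]'
python3 goal.py 42 -100 74
```

```text
t: 6.4
tool_pos: [0.6063, -0.0641, 0.0502]
orientation: [2.327, 2.104, 0.004]
force: [-1.4, -0.3, 0.4]
opening: 0.0002
t 6.4 cur damper mm [  43.4 -100.3   50.2] toolshift mm [  0.3  -1.3 -23.8] twist [ 0.005  0.001 -0.003] F [-1.4 -0.3  0.4] open 0.2
```

```bash
python3 -m pendant '[{"translation":[0,0,0.5],"twist":[0,0,0],"grip":-1},{"translation":[0,0,0.5],"twist":[0,0,0],"grip":-1},{"translation":[0,0,0.5],"twist":[0,0,0],"grip":-1},{"translation":[0,0,0.5],"twist":[0,0,0],"grip":-1},{"translation":[0,0,0.5],"twist":[0,0,0],"grip":-1},{"translation":[0,0,0.5],"twist":[0,0,0],"grip":-1},{"translation":[0,0,0.5],"twist":[0,0,0],"grip":-1},{"translation":[0,0,0.5],"twist":[0,0,0],"grip":-1},{"translation":[0,0,0],"twist":[0,0,0],"grip":-1},{"translation":[0,0,0],"twist":[0,0,0],"grip":-1}]'
python3 goal.py 42 -100 74
python3 - <<'E'
from h import *
p,d=robot.read_camera("side");a=np.load("side0.npz")["p"]
D=np.abs(p.astype(int)-a).sum(2)
for v in range(176,207): print(v,p[v,268:283].mean(1).astype(int))
E
```

```text
t: 7.4
tool_pos: [0.6064, -0.0641, 0.0459]
orientation: [2.327, 2.104, 0.004]
force: [-0.8, 0.1, 0.3]
opening: 0.0005
t 7.4 cur damper mm [  43.4 -100.3   45.9] toolshift mm [  0.3  -1.3 -28.1] twist [ 0.005  0.001 -0.003] F [-0.8  0.1  0.3] open 0.5
176 [29 26 28 32 33 34 35 31 31 34 34 35 38 33 33]
177 [27 26 22 26 24 32 35 27 24 27 26 26 27 25 23]
178 [21 24 26 24 24 38 40 29 27 24 25 25 24 25 26]
179 [21 21 24 20 24 43 42 27 23 24 28 26 24 24 26]
180 [23 20 20 20 20 35 37 22 20 22 21 18 22 20 25]
181 [19 19 18 20 23 33 35 23 20 18 23 20 22 21 21]
182 [30 27 26 26 27 38 41 23 20 22 21 17 21 22 27]
183 [55 51 47 42 42 44 42 29 29 26 26 25 24 25 32]
184 [63 59 56 54 53 52 44 38 48 49 48 46 41 43 46]
185 [65 61 58 56 56 53 44 44 55 56 58 57 57 61 62]
186 [66 62 58 57 58 52 42 43 56 58 57 61 63 65 67]
187 [67 64 59 58 56 52 41 45 55 57 57 59 62 66 67]
188 [68 64 59 58 58 54 43 44 56 58 56 57 63 69 71]
189 [69 65 58 57 57 52 42 45 56 57 59 62 78 92 93]
190 [67 68 66 65 58 54 44 45 56 58 57 62 74 87 97]
191 [68 69 72 67 59 52 43 46 56 58 58 60 67 75 83]
192 [68 72 74 74 70 62 45 53 64 6
[... 211 characters left out ...]
 73 76 75 66 49 63 75 75 75 75 76 83 89]
197 [ 74  71  73  74  75  64  50  62  75  76  79  89  99 100 101]
198 [ 89  71  71  73  73  64  50  63  74  73  79  98 110 111 110]
199 [ 97  77  69  63  62  62  58  66  72  65  69  94 111 112 111]
200 [105  98  82  52  50  59  59  66  69  59  56  85 109 112 111]
201 [106 101  86  57  44  49  53  56  56  52  56  88 110 111 112]
202 [101  99  94  82  65  51  47  48  50  57  81 102 112 112 112]
203 [100 100 100  96  91  81  74  75  85  96 103 109 113 112 112]
204 [100 100 100  99 100  97  93  95 101 110 110 111 111 112 112]
205 [ 99  99  99 100 100  99  99 100 105 110 111 111 111 111 112]
206 [100 100 100 101 100  99 100 104 108 111 112 111 111 111 112]
```

The bolt's top edge has moved down (v 198 → 199.5) with the finger on it, so it looks like it is sinking. I'll continue to the stop.

```bash
python3 -m pendant '[{"translation":[0,0,0.5],"twist":[0,0,0],"grip":-1},{"translation":[0,0,0.5],"twist":[0,0,0],"grip":-1},{"translation":[0,0,0.5],"twist":[0,0,0],"grip":-1},{"translation":[0,0,0.5],"twist":[0,0,0],"grip":-1},{"translation":[0,0,0.5],"twist":[0,0,0],"grip":-1},{"translation":[0,0,0.5],"twist":[0,0,0],"grip":-1},{"translation":[0,0,0.5],"twist":[0,0,0],"grip":-1},{"translation":[0,0,0.5],"twist":[0,0,0],"grip":-1},{"translation":[0,0,0.5],"twist":[0,0,0],"grip":-1},{"translation":[0,0,0.5],"twist":[0,0,0],"grip":-1}]'
python3 goal.py 42 -100 74
python3 - <<'E'
from h import *
p,d=robot.read_camera("side")
for v in range(194,206): print(v,p[v,268:283].mean(1).astype(int))
E
```

```text
t: 8.45
tool_pos: [0.6064, -0.0641, 0.0459]
orientation: [2.327, 2.104, 0.003]
force: [-3.1, 0.5, 5.4]
opening: 0.0005
t 8.45 cur damper mm [  43.5 -100.4   45.9] toolshift mm [  0.3  -1.3 -28.1] twist [ 0.005  0.002 -0.002] F [-3.1  0.5  5.4] open 0.5
194 [ 70  71  73  76  75  65  50  62  74  76  78  83  92  99 100]
195 [ 71  71  73  77  74  65  50  64  74  75  75  78  85  97 107]
196 [70 70 72 76 76 67 52 63 75 76 75 76 77 82 89]
197 [ 75  70  71  75  74  63  50  62  75  75  77  89 100 100 101]
198 [ 90  72  70  72  74  64  50  63  74  73  79  97 110 110 111]
199 [ 96  76  68  60  63  64  59  66  71  66  70  92 110 111 111]
200 [106  96  82  51  51  58  63  68  68  59  56  87 109 112 111]
201 [106 101  86  58  44  49  53  57  55  51  56  88 110 112 111]
202 [101  98  94  82  65  51  46  48  50  58  80 103 112 113 112]
203 [100  99 100  97  90  80  75  74  85  96 103 110 111 112 112]
204 [100  99  99 101  99  97  94  94 101 109 110 111 111 113 113]
205 [ 99 100 100  99 100 101 100 100 106 110 111 111 111 111 112]
```

Stopped at a reported 45.9 mm with force rising. I'll press harder to seat it, then lift and tap the middle bolt to compare stop heights.

```bash
python3 -m pendant '[{"translation":[0,0,1],"twist":[0,0,0],"grip":-1},{"translation":[0,0,2],"twist":[0,0,0],"grip":-1},{"translation":[0,0,3],"twist":[0,0,0],"grip":-1},{"translation":[0,0,3],"twist":[0,0,0],"grip":-1},{"translation":[0,0,3],"twist":[0,0,0],"grip":-1},{"translation":[0,0,3],"twist":[0,0,0],"grip":-1},{"translation":[0,0,3],"twist":[0,0,0],"grip":-1},{"translation":[0,0,3],"twist":[0,0,0],"grip":-1},{"translation":[0,0,3],"twist":[0,0,0],"grip":-1},{"translation":[0,0,3],"twist":[0,0,0],"grip":-1}]'
python3 -m pendant '[{"translation":[0,0,-10],"twist":[0,0,0],"grip":-1},{"translation":[0,0,-10],"twist":[0,0,0],"grip":-1},{"translation":[20,0,-6],"twist":[0,0,0],"grip":-1},{"translation":[25,0,0],"twist":[0,0,0],"grip":-1},{"translation":[25,0,0],"twist":[0,0,0],"grip":-1},{"translation":[20,0,0],"twist":[0,0,0],"grip":-1},{"translation":[8,0,5],"twist":[0,0,0],"grip":-1},{"translation":[2,0,4],"twist":[0,0,0],"grip":-1},{"translation":[0,0,3],"twist":[0,0,0],"grip":-1},{"translation":[0,0,0],"twist":[0,0,0],"grip":-1}]'
python3 goal.py 43 0 56
```

```text
t: 9.5
tool_pos: [0.6066, -0.0642, 0.0456]
orientation: [2.324, 2.105, 0.001]
force: [-13.4, 2.3, 23.7]
opening: 0.0002
t: 10.5
tool_pos: [0.6189, 0.0362, 0.0623]
orientation: [2.324, 2.1, 0.006]
force: [0.6, -1.1, 0.2]
opening: 0.0005
t 10.5 cur damper mm [46.   0.7 62.3] toolshift mm [-0.7 -3.1  6.3] twist [ 0.01   0.004 -0.003] F [ 0.6 -1.1  0.2] open 0.5
```

```bash
python3 -m pendant '[{"translation":[0,-3,2],"twist":[0,0,0],"grip":-1},{"translation":[0,0,2],"twist":[0,0,0],"grip":-1},{"translation":[0,0,2],"twist":[0,0,0],"grip":-1},{"translation":[0,0,1],"twist":[0,0,0],"grip":-1},{"translation":[0,0,1],"twist":[0,0,0],"grip":-1},{"translation":[0,0,1],"twist":[0,0,0],"grip":-1},{"translation":[0,0,1],"twist":[0,0,0],"grip":-1},{"translation":[0,0,1],"twist":[0,0,0],"grip":-1},{"translation":[0,0,1],"twist":[0,0,0],"grip":-1},{"translation":[0,0,1],"twist":[0,0,0],"grip":-1}]'
python3 goal.py 43 0 50
```

```text
t: 11.5
tool_pos: [0.6157, 0.0336, 0.0515]
orientation: [2.326, 2.096, 0.004]
force: [-4.6, -0.9, 7.7]
opening: 0.0006
t 11.5 cur damper mm [43.1 -2.2 51.5] toolshift mm [ 2.2 -0.1  1.5] twist [ 0.009  0.005 -0.006] F [-4.6 -0.9  7.7] open 0.6
```

The middle bolt stopped dead at a reported 51.5 mm (true ≈75.5), so it is tight. The right bolt went 5.6–6 mm lower, so it is the loose one and is fully down. Reported z is therefore about 24 mm low. Next I'll move over the right cap's bar with the fingers about 28 mm open.

```bash
python3 -m pendant '[{"translation":[0,0,-15],"twist":[0.009,0.005,-0.006],"grip":-0.4},{"translation":[0,0,-15],"twist":[0,0,0],"grip":-0.4},{"translation":[-15,-22,0],"twist":[0,0,0],"grip":-0.4},{"translation":[-20,-28,0],"twist":[0,0,0],"grip":-0.4},{"translation":[-20,-28,0],"twist":[0,0,0],"grip":-0.4},{"translation":[-20,-28,0],"twist":[0,0,0],"grip":-0.4},{"translation":[-14,-20,0],"twist":[0,0,0],"grip":-0.4},{"translation":[-6,-8,0],"twist":[0,0,0],"grip":-0.4},{"translation":[0,0,0],"twist":[0,0,0],"grip":-0.4},{"translation":[0,0,0],"twist":[0,0,0],"grip":-0.4}]' 20
python3 goal.py -96 -100 60
```

```text
t: 12.5
tool_pos: [0.4726, -0.0497, 0.0874]
orientation: [2.321, 2.104, 0.011]
force: [0.8, 0.1, 1.0]
opening: 0.0275
t 12.5 cur damper mm [-91.1 -99.1  87.4] toolshift mm [-0.9 -5.2 27.3] twist [0.011 0.001 0.   ] F [0.8 0.1 1. ] open 27.5
```

```bash
python3 -m pendant '[{"translation":[-1,-3,6],"twist":[0.011,0.001,0],"grip":-0.4},{"translation":[0,-2,6],"twist":[0,0,0],"grip":-0.4},{"translation":[0,0,6],"twist":[0,0,0],"grip":-0.4},{"translation":[0,0,6],"twist":[0,0,0],"grip":-0.4},{"translation":[0,0,5],"twist":[0,0,0],"grip":-0.4},{"translation":[0,0,4],"twist":[0,0,0],"grip":-0.4},{"translation":[0,0,1],"twist":[0,0,0],"grip":-0.4},{"translation":[0,0,0],"twist":[0,0,0],"grip":-0.4},{"translation":[0,0,0],"twist":[0,0,0],"grip":-0.4},{"translation":[0,0,0],"twist":[0,0,0],"grip":-0.4}]'
python3 goal.py -96 -100 22
python3 - <<'E'
from h import *
p,d=robot.read_camera("side")
cv2.imwrite("pics/g.png",cv2.resize(p[160:235,265:345][:,:,::-1],None,fx=8,fy=8,interpolation=2))
E
```

```text
t: 13.5
tool_pos: [0.4692, -0.0484, 0.0495]
orientation: [-2.323, -2.112, 0.001]
force: [-0.5, -0.2, 0.0]
opening: 0.0281
t 13.5 cur damper mm [-94.7 -98.2  49.5] toolshift mm [-1.9 -1.3 27.5] twist [-0.002 -0.001  0.003] F [-0.5 -0.2  0. ] open 28.1
```

View pics/g.png

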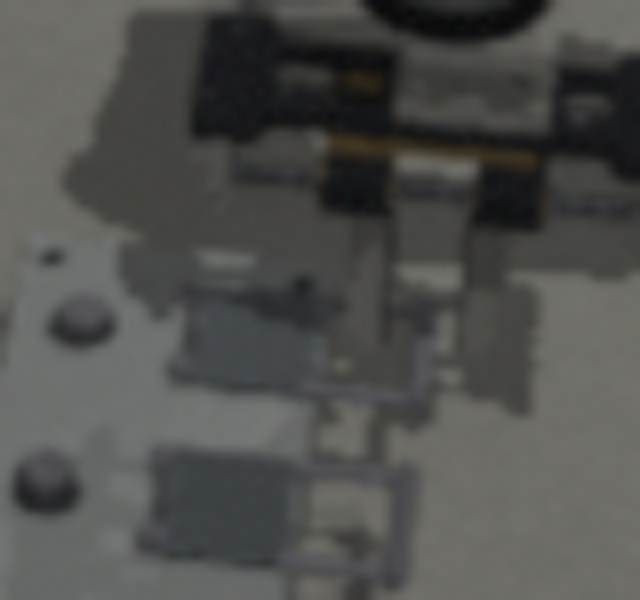

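The right bolt now looks visibly lower than the middle one. The fingers (crop x≈385 and 470) straddle the right bar (x≈425) evenly, so I'll descend and close.

```bash
python3 -m pendant '[{"translation":[-1,-1,4],"twist":[0,0,0],"grip":-0.4},{"translation":[0,0,4],"twist":[0,0,0],"grip":-0.4},{"translation":[0,0,4],"twist":[0,0,0],"grip":-0.4},{"translation":[0,0,4],"twist":[0,0,0],"grip":-0.4},{"translation":[0,0,4],"twist":[0,0,0],"grip":-0.4},{"translation":[0,0,3],"twist":[0,0,0],"grip":-0.4},{"translation":[0,0,2],"twist":[0,0,0],"grip":-0.4},{"translation":[0,0,0],"twist":[0,0,0],"grip":-0.4},{"translation":[0,0,0],"twist":[0,0,0],"grip":-0.4},{"translation":[0,0,0],"twist":[0,0,0],"grip":-0.4}]'
python3 goal.py -96 -100 22
```

```text
t: 14.55
tool_pos: [0.468, -0.0495, 0.0224]
orientation: [-2.323, -2.112, 0.001]
force: [-0.2, -0.7, -0.7]
opening: 0.0281
t 14.55 cur damper mm [-95.7 -99.3  22.4] toolshift mm [-0.7 -0.3  0.4] twist [-0.002 -0.001  0.003] F [-0.2 -0.7 -0.7] open 28.1
```

```bash
python3 -m pendant '[{"translation":[0,0,0],"twist":[0,0,0],"grip":-1},{"translation":[0,0,0],"twist":[0,0,0],"grip":-1},{"translation":[0,0,0],"twist":[0,0,0],"grip":-1},{"translation":[0,0,0],"twist":[0,0,0],"grip":-1},{"translation":[0,0,0],"twist":[0,0,0],"grip":-1},{"translation":[0,0,0],"twist":[0,0,0],"grip":-1},{"translation":[0,0,0],"twist":[0,0,0],"grip":-1},{"translation":[0,0,0],"twist":[0,0,0],"grip":-1},{"translation":[0,0,0],"twist":[0,0,0],"grip":-1},{"translation":[0,0,0],"twist":[0,0,0],"grip":-1}]' 12
python3 goal.py -96 -100 22
```

```text
t: 15.55
tool_pos: [0.4674, -0.0494, 0.0227]
orientation: [-2.323, -2.111, 0.002]
force: [-1.5, 0.0, 1.9]
opening: 0.0096
t 15.55 cur damper mm [-96.4 -99.3  22.7] toolshift mm [-0.7  0.4  0.7] twist [-0.003 -0.001  0.003] F [-1.5  0.   1.9] open 9.6
```

Gripped, opening 9.6 mm. I'll lift along the arc to about 40° first.

```bash
python3 -m pendant '[{"translation":[0,0,-6.7],"twist":[0,0,0],"grip":-1},{"translation":[0,0.7,-6.7],"twist":[0,0,0],"grip":-1},{"translation":[0,1.2,-6.6],"twist":[0,0,0],"grip":-1},{"translation":[0,1.6,-6.5],"twist":[0,0,0],"grip":-1},{"translation":[0,2,-6.3],"twist":[0,0,0],"grip":-1},{"translation":[0,2.5,-6.2],"twist":[0,0,0],"grip":-1},{"translation":[0,2.9,-6],"twist":[0,0,0],"grip":-1},{"translation":[0,3.3,-5.8],"twist":[0,0,0],"grip":-1},{"translation":[0,3.7,-5.5],"twist":[0,0,0],"grip":-1},{"translation":[0,0,0],"twist":[0,0,0],"grip":-1}]'
python3 goal.py -48 -99.3 106
python3 - <<'E'
from h import *
p,d=robot.read_camera("side")
cv2.imwrite("pics/i.png",cv2.resize(p[150:240,255:345][:,:,::-1],None,fx=6,fy=6,interpolation=2))
E
```

```text
t: 16.55
tool_pos: [0.4898, -0.0517, 0.0849]
orientation: [2.323, 2.112, 0.004]
force: [1.9, -0.2, -3.8]
opening: 0.0095
t 16.55 cur damper mm [-73.8 -99.4  84.9] toolshift mm [  0.1  25.9 -21. ] twist [ 0.003 -0.     0.003] F [ 1.9 -0.2 -3.8] open 9.5
```

View pics/i.png

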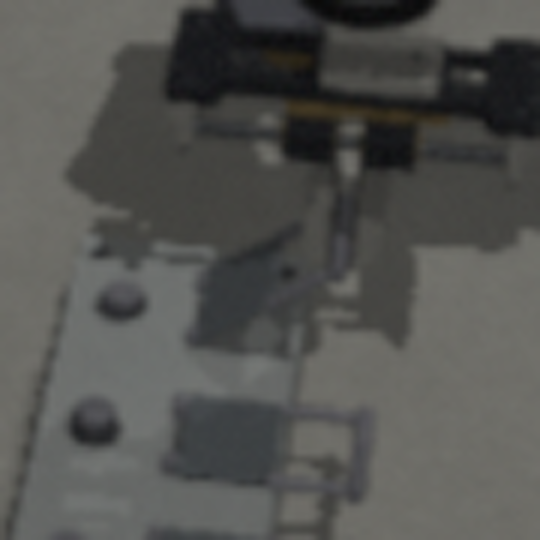

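The right cap is at about 40° and following the grip. Continuing to 60°.

```bash
python3 -m pendant '[{"translation":[0,4.4,-5],"twist":[0,0,0],"grip":-1},{"translation":[0,4.8,-4.7],"twist":[0,0,0],"grip":-1},{"translation":[0,5,-4.2],"twist":[0,0,0],"grip":-1},{"translation":[0,5.2,-3.8],"twist":[0,0,0],"grip":-1},{"translation":[0,4,-2.5],"twist":[0,0,0],"grip":-1},{"translation":[0,0,0],"twist":[0,0,0],"grip":-1},{"translation":[0,0,0],"twist":[0,0,0],"grip":-1},{"translation":[0,0,0],"twist":[0,0,0],"grip":-1},{"translation":[0,0,0],"twist":[0,0,0],"grip":-1},{"translation":[0,0,0],"twist":[0,0,0],"grip":-1}]'
python3 goal.py -48 -99.3 106
python3 - <<'E'
from h import *
p,d=robot.read_camera("side")
cv2.imwrite("pics/j.png",cv2.resize(p[130:260,190:345][:,:,::-1],None,fx=5,fy=4.6,interpolation=2))
E
```

```text
t: 17.6
tool_pos: [0.511, -0.0538, 0.1054]
orientation: [-2.321, -2.11, 0.006]
force: [-2.2, 0.1, 0.3]
opening: 0.0093
t 17.6 cur damper mm [-52.5 -99.4 105.4] toolshift mm [ 0.1  4.5 -0.7] twist [-0.006 -0.     0.003] F [-2.2  0.1  0.3] open 9.3
```

View pics/j.png

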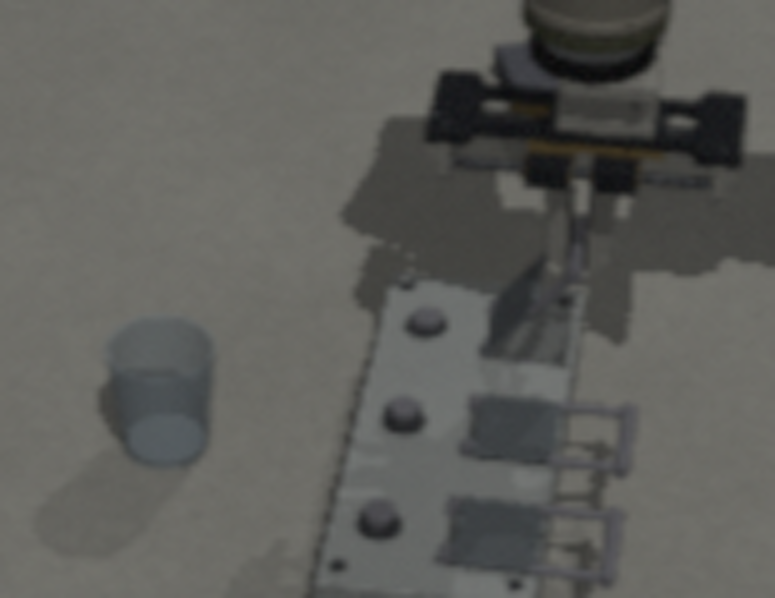

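```bash
python3 -m pendant '[{"translation":[0,1.5,-0.5],"twist":[0,0,0],"grip":-1},{"translation":[0,1.5,-0.5],"twist":[0,0,0],"grip":-1},{"translation":[0,0,0],"twist":[0,0,0],"grip":-1},{"translation":[0,0,0],"twist":[0,0,0],"grip":-1},{"translation":[0,0,0],"twist":[0,0,0],"grip":-1},{"translation":[0,0,0],"twist":[0,0,0],"grip":-1},{"translation":[0,0,0],"twist":[0,0,0],"grip":-1},{"translation":[0,0,0],"twist":[0,0,0],"grip":-1},{"translation":[0,0,0],"twist":[0,0,0],"grip":-1},{"translation":[0,0,0],"twist":[0,0,0],"grip":-1}]'
python3 goal.py -48 -99.3 106
python3 - <<'E'
from plant import robot
print(robot.close_job())
E
```

```text
t: 18.65
tool_pos: [0.5135, -0.0541, 0.1068]
orientation: [-2.321, -2.11, 0.007]
force: [-3.4, 0.6, 2.1]
opening: 0.0096
t 18.65 cur damper mm [-50.  -99.5 106.8] toolshift mm [0.2 2.  0.8] twist [-0.007 -0.     0.003] F [-3.4  0.6  2.1] open 9.6
the job is handed in; nothing more can be done
None
```

The right bolt was the loose one. I pushed it fully down, then lifted the right cap to about 60° and handed the job in at 18.65 s with the gripper still holding its bar.

- **Finding the bolt:** The right bolt sank with little force, then held at a reported tool height of 45.9 mm, moving only 0.3 mm under about 24 N. The middle bolt stopped 5.6 mm higher at about 8 N, so it is tight. I did not tap the left bolt, since the loose one was already found. In the last picture the right head sits lower than the other two.
- **Cap:** The tool's travel from the grip point puts the cap at about 60° (84 mm up, 46 mm towards the bolts). At hand-in the grip opening was 9.6 mm on the 10 mm bar, with small forces.
- **Other things:** In the last picture the middle and left caps are shut, and the beaker is still standing. The dish and slide box were outside that picture, and I did not measure any of the three again, but the arm never went near them.
- **One disagreement:** The reported tool height was about 24 mm lower than the true fingertip height. I judged this from the bolt contacts and the pictures, and allowed for it when placing the grasp. The cause is unknown.

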